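Dispense two steel balls with the stiff slide gate

TASK

Stand the green dish flat on the worktop under the spout of the blue ball dispenser and let go of it. Then pull the stiff slide gate out by its orange grip until the white pointer lines on its slide stand at the red mark on the rails, and no farther, so that two of the three steel balls roll out into the dish and the third stays in the hopper. Finally push the gate fully shut again; leave the tools and other things round about where they are.

Things in the scene. Friction and masses are not known exactly. Their poses are not given: they have to be found in the camera images.
- dispenser: Blue ball dispenser, fixed. Origin on the worktop under its tower's middle; +x along the chute to the spout, -x the way the gate is pulled, z up. Tower (clear top): x -47 to 45 mm, y +-15, z up to 152; three open-topped cells, one ball each. Chute: x 45 to 122 mm, 30 wide, top at z 72. Rails: from the tower to x -215 mm, y +-24, tops at z 108. Base plate 60 mm wide, x -215 to 60.
- outlet (a point): Centre of the underside of the chute's spout (a 36 x 22 mm hole facing straight down, 40 mm above the worktop), 100 mm along the dispenser's +x from its origin, 22 mm before the nose's end.
- gate (a joint): Slide gate: 0 fully shut, grows (m) as it is pulled along the dispenser's -x, to 0.095. Starts up to 8 mm open. Stiff: some 8 N of friction, more when fast; stays where left. The ball nearest the spout drops at about 0.025, the second at 0.053, the third at 0.070 to 0.081; at the red mark it reads 0.061. Balls roll out within about a second.
- gate_handle (a point): Middle of the gate's upright orange grip, a rounded block 18 mm (dispenser x) by 26 mm (y) by 36 mm high, centre 130 mm above the worktop; at dispenser x -105 mm when shut, moving along -x with the gate. Below it (z 105 to 112 mm) is the black slide with the white pointer lines at the grip's middle.
- red_mark (a point): Point midway between the red marks on the two rail tops, z 108 mm, 166 mm along the dispenser's -x from its origin. The gate is right when the middle of the grip stands over it. (The black marks are at 0, 33 and 89 mm of pull.)
- dish: Loose open-topped rectangular green dish, 140 (x) x 60 (y) x 26 mm high, walls 3 mm, floor falling gently from both ends to the middle, 90 g, standing on the worktop. Origin at the centre of its underside, x along its length, z up. It passes under the spout with 14 mm to spare; it can be held across its 60 mm width, well away from the end that goes under the spout.
- ball_1_center (a point): Centre of the bright steel ball nearest the spout, diameter 20 mm, 33 g.
- ball_2_center (a point): Centre of the second (middle) steel ball, diameter 20 mm.
- ball_3_center (a point): Centre of the third steel ball, in the cell nearest the gate's grip, diameter 20 mm.
- flux_tin: Bystander: round blue tin, 46 mm wide, 17 mm high, origin under its centre.
- tape_green: Bystander: roll of green tape, 56 mm wide, 19 mm high, origin under its centre.
- driver_amber: Bystander: screwdriver with amber handle lying down, 170 mm long along its y, 22 mm high.
- pliers_green: Bystander: green-handled pliers lying flat, 135 mm long along their y, 11 mm high.
There are look-alikes about, which are no part of the job. There is more than one size of the dish; the job needs the larger.

How it is judged:
On the way, in this order (a step that is already met when the one before it is completed fails the run):
1. the dish stands under the spout, let go, with the gate not yet pulled (x of outlet in the frame of dish between -0.047 and 0.047 m and y of outlet in the frame of dish between -0.016 and 0.016 m and height (world z) of dish below 0.004 m and linear speed of dish below 0.02 m/s and angle between dish's own z axis and vertical below 0.05 rad and contact force between the fingers and dish below 0.1 N and value of joint gate below 0.015 m), for 0.2 s.
2. the gate stands at the red mark, within 6 mm (value of joint gate between 0.055 and 0.067 m), for 0.3 s.
At the end, for the whole second after the job is handed in: Balls 1 and 2 lie inside the dish, which stands flat and still on the worktop; ball 3 is still in its hopper cell above the gate; the gate is shut to within 6 mm (x of ball_1_center in the frame of dish between -0.067 and 0.067 m and y of ball_1_center in the frame of dish between -0.027 and 0.027 m and z of ball_1_center in the frame of dish between 0.005 and 0.027 m and x of ball_2_center in the frame of dish between -0.067 and 0.067 m and y of ball_2_center in the frame of dish between -0.027 and 0.027 m and z of ball_2_center in the frame of dish between 0.005 and 0.027 m and z of ball_3_center in the frame of dispenser above 0.11 m and horizontal distance between ball_3_center and dispenser below 0.035 m and value of joint gate below 0.006 m and height (world z) of dish below 0.004 m and angle between dish's own z axis and vertical below 0.05 rad and linear speed of dish below 0.02 m/s); the robot touches nothing.
It fails at once if a bystander (tin, tape, screwdriver, pliers) is moved more than 20 mm (distance of any of flux_tin, tape_green, driver_amber, pliers_green from where it was at the start of the episode above 0.02 m).
It also fails if it takes over 64 s, if anything falls off the work surface, if the arm or the gripper's body presses on something with over 40 N, if the wrist force passes 120 N, or if a joint passes its speed limit or range.

ROBOT

A 6-joint arm with a two-finger parallel gripper is mounted at the origin on the work surface; the furniture and walls round the work are solid. World frame = base frame: x ahead of the robot, y to its left, z up, the work surface at z = 0. Lengths are in m, angles in rad, forces in N, time in s.
With the tool pointing down it reaches from about 0.275 to 1 m from the base axis. Payload 8.4 kg.
Tool frame: the origin (TCP) lies on the centre line of the jaws, within the pads' length; the fingertips stand 17 mm ahead of it and the grasp point (between the pads) lies 2 mm behind it (bot.tcp_to_tips is the z of the fingertips in the tool frame, in m); z points along the fingers, y is the line along which they close (so a half turn about z gives the same grasp; the last joint's range is limited). The gripper opens to 85 mm and grips with 20 to 120 N. Pads are 22 mm wide; open, the fingers measure 114 mm over their backs; the gripper's body (76 mm by 85 mm) begins 54 mm behind the grasp point. The pads swing forward as they close: fully open they stand 13 mm farther back than shut.
Start: joints at [-1.157, 0.353, 1.633, -0, 1.155, -0.002], TCP at [0.252, -0.572, 0.248] pointing down, gripper open.
Joint ranges: [-2.63, 2.63], [-0.92, 2.1], [0.06, 2.66], [-1.3, 4.44], [0, 2.69], [-3.02, 3.02]. Speed limits (rad/s): [2.22, 2.22, 2.79, 3.14, 3.14, 3.14].

INTERFACE

Orientations are given as a unit quaternion [x, y, z, w].
In Python, from workcell import bot, hand, kinematics, get_obs, vision, hand_in gives the robot as it stands. The module is installed in compiled form; this text tells all that it offers. Calls block until the motion is done:
- bot.reach(position, orientation): joint-space move of the TCP to a pose.
- bot.servo_line(position, ori=None, velocity=0.15): straight line of the TCP; ori=None keeps the orientation; velocity is the mean speed in m/s.
- bot.goto_joints(angles): joint-space move.
- hand.move_gripper(opening, strength=None): finger opening in m; strength is the grip in N (None keeps the last); returns when the fingers have stopped.
- bot.dwell(seconds).
- kinematics.solve_ik(position, orientation): joint angles nearest the present ones, or None.
- get_obs(): the state.
- vision.read_camera(name): name is "side" or "top" or "wrist"; returns a dict with "frame" (480x640x3 uint8, red, green, blue), "intrinsics" (3x3 intrinsics, pixels), "view" (4x4, takes a point from world to camera coordinates). Camera axes: x right, y down, z forward; pixel columns grow to the right and rows downward; lengths in m; the calibration is good to about 2 mm. A picture is of the moment at which its call begins. There is no depth.
A pose or a line that the arm cannot do raises bot.IKError and nothing moves.
- hand_in(): hands the job in; it is judged then, once.
The state is a dict: "time_s": time; "joint_pos": joint angles; "joint_vel": joint speeds; "joint_efforts": joint torques, N m; "position": TCP position; "orientation": TCP orientation; "wrist_force": force on the tool from outside, world axes, zero at the start; "ft_torque": the same for the moment, N m; "gripper_width": finger opening in m; "grip_force": force on a finger pad.
Only numpy, scipy, OpenCV 4.12 (cv2) and the standard library are available. Lean on these libraries where they do the work, as an engineer would, in place of code of your own. Each camera call takes 0.05 s, during which the arm holds its last target. There are 200 camera calls.

## Working session

There is one attempt and no reset: what is moved stays moved. The work goes in short steps, each a Python script; the robot and the scene stay as the last script left them, time stands still between calls to the robot, and variables do not carry over. Pictures are saved under pics/ and viewed, at most 10 in all, crops included, and the job is handed in when it is done.

```bash
mkdir -p pics; python3 - <<'E'
from workcell import bot, hand, kinematics, get_obs, vision
import cv2,numpy as np
for n in("top","side"):
    r=vision.read_camera(n); cv2.imwrite(f"pics/{n}0.png",r["frame"][:,:,::-1]); np.savez(f"pics/{n}0.npz",K=r["intrinsics"],V=r["view"])
    V=r["view"]; print(n,r["intrinsics"].round(1).tolist(),(-V[:3,:3].T@V[:3,3]).round(3),V[:3,:3].round(2).tolist())
o=get_obs();print(o["time_s"],o["orientation"])
E
```

```text
top [[616.1, 0.0, 314.1], [0.0, 616.1, 238.5], [0.0, 0.0, 1.0]] [0.413 0.061 1.523] [[-0.02, -1.0, -0.0], [-1.0, 0.02, -0.09], [0.09, 0.0, -1.0]]
side [[489.5, 0.0, 320.4], [0.0, 489.5, 245.1], [0.0, 0.0, 1.0]] [ 0.296 -0.892  1.022] [[0.96, -0.28, -0.02], [-0.21, -0.65, -0.73], [0.19, 0.71, -0.68]]
0.1 [ 9.78466650e-01  2.06404105e-01 -1.22407932e-04 -5.87066184e-04]
```

View pics/top0.png

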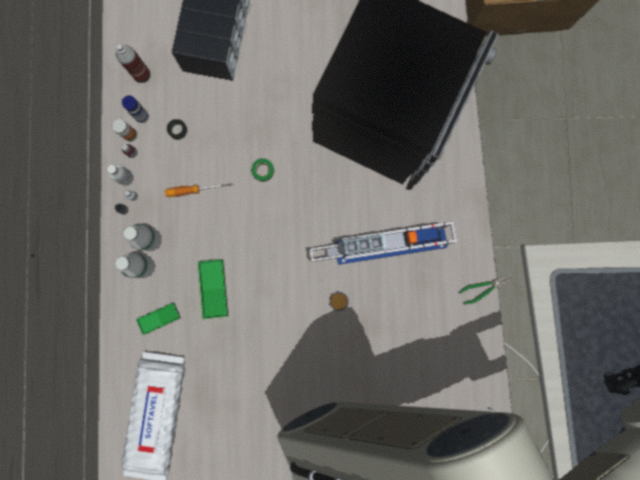

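View pics/side0.png

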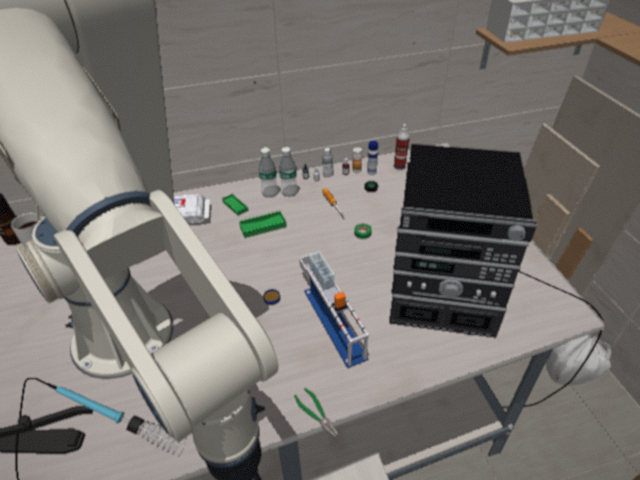

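The top view shows the large dish at about (213,288) and the small look-alike at (158,318). The dispenser's spout is at (312,253), its grip at (412,237) and its rail end at (453,232). The tin is at (338,300) and the pliers at (480,290). Next I'll measure these.

```bash
cat > h.py <<'E'
from workcell import bot, hand, kinematics, get_obs, vision, hand_in
import cv2,numpy as np
from scipy.spatial.transform import Rotation as R
def cast(px,z,K,V):
    px=np.atleast_2d(px).astype(float); d=(np.c_[px,np.ones(len(px))]@np.linalg.inv(K).T)@V[:3,:3]
    c=-V[:3,:3].T@V[:3,3]; return (c+d*((z-c[2])/d[:,2:]))[:,:2]
def proj(P,K,V):
    p=np.atleast_2d(P)@V[:3,:3].T+V[:3,3]; q=p@K.T; return q[:,:2]/q[:,2:]
def blobs(img,lo,hi,amin=20):  # img BGR
    m=cv2.inRange(cv2.cvtColor(img,cv2.COLOR_BGR2HSV),lo,hi)
    cs,_=cv2.findContours(m,cv2.RETR_EXTERNAL,cv2.CHAIN_APPROX_NONE)
    return sorted([c for c in cs if cv2.contourArea(c)>=amin],key=cv2.contourArea,reverse=True)
def down(yaw):  # tool z down, closing axis y at angle yaw+90 from world x -> tool x along yaw
    c,s=np.cos(yaw),np.sin(yaw); return R.from_matrix(np.array([[c,s,0],[s,-c,0],[0,0,-1]])).as_quat()
def shot(n,f=None):
    r=vision.read_camera(n); im=r["frame"][:,:,::-1].copy()
    if f: cv2.imwrite(f"pics/{f}.png",im)
    return im,r["intrinsics"],r["view"]
E
python3 - <<'E'
from h import *
for n in("top","side"):
    im=cv2.imread(f"pics/{n}0.png"); d=np.load(f"pics/{n}0.npz"); K,V=d["K"],d["V"]
    print(n)
    for nm,lo,hi,z in(("green",(45,120,40),(80,255,255),.026),("orange",(3,150,120),(18,255,255),.148),("blue",(100,120,40),(125,255,255),.005)):
        for c in blobs(im,lo,hi,25)[:4]:
            w=(cast(c[:,0],z,K,V)*1000).astype(np.float32); (cx,cy),(a,b),t=cv2.minAreaRect(w)
            print(nm,c[:,0].mean(0).round(),"c",round(cx),round(cy),"size",round(a),round(b),"ang",round(t,1))
im=cv2.imread("pics/top0.png")[210:280,295:465]; cv2.imwrite("pics/crop1.png",cv2.resize(im,None,fx=4.7,fy=4.7,interpolation=cv2.INTER_CUBIC))
E
```

```text
top
green [212. 289.] c 436 311 size 137 58 ang 4.7
green [158. 318.] c 367 443 size 39 95 ang 23.2
green [262. 169.] c 727 187 size 49 50 ang 88.7
orange [182. 190.] c 656 359 size 18 71 ang 5.2
orange [412. 237.] c 539 -158 size 26 17 ang 9.2
blue [430. 235.] c 557 -227 size 30 65 ang 6.4
blue [392. 254.] c 512 -131 size 6 232 ang 7.6
blue [129. 103.] c 908 522 size 34 30 ang 26.2
side
green [262. 224.] c 432 295 size 135 74 ang 4.5
green [235. 204.] c 364 423 size 41 101 ang 24.0
green [363. 232.] c 720 164 size 51 47 ang 72.3
green [307. 409.] c 399 -356 size 7 72 ang 29.6
orange [340. 299.] c 534 -175 size 43 21 ang 72.4
orange [328. 196.] c 627 215 size 17 72 ang 7.0
blue [328. 321.] c 521 -109 size 34 278 ang 7.6
blue [356. 354.] c 563 -237 size 65 29 ang 70.9
blue [373. 145.] c 942 655 size 59 31 ang 69.5
blue [346. 325.] c 561 -145 size 9 82 ang 8.8
```

View pics/crop1.png

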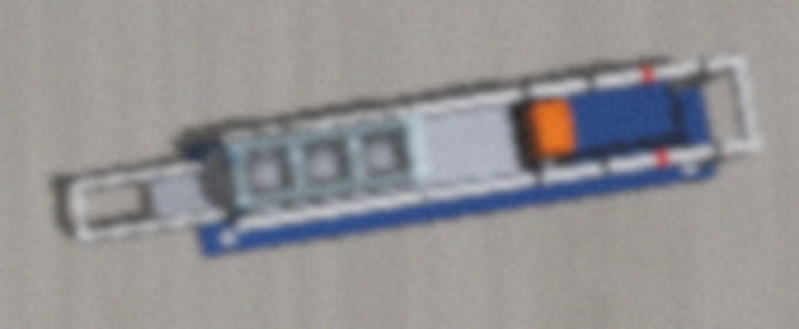

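The red marks are at crop (648,74) and (663,158), the nose end is at crop (72,205), and the orange grip is at (552,127). The grip stands close to shut. Next I'll work out the dispenser pose and check it against the sizes given.

```bash
python3 - <<'E'
from h import *
d=np.load("pics/top0.npz");K,V=d["K"],d["V"]
C=lambda u,v,z:cast([(u/4.7+295-.4,v/4.7+210-.4)],z,K,V)[0]
red=(C(648,74,.108)+C(663,158,.108))/2
nose=(C(68,178,.072)+C(77,237,.072))/2
end=(C(748,58,.108)+C(762,150,.108))/2
bl=C(557,127,.148)
k=(C(545,82,.108)+C(0,0,.108)*0)
print("red",red,"nose",nose,"len",np.linalg.norm(red-nose),"want .288","end",end,np.linalg.norm(red-end),"want .049")
a=(nose-red)/np.linalg.norm(nose-red);yaw=np.degrees(np.arctan2(a[1],a[0]))
o=red+a*.166; print("yaw",yaw,"origin",o,"outlet",o+a*.1,"grip",bl,"gate",-(bl-o)@a-.105,"lat",np.cross(a,bl-o))
# side view check
s=np.load("pics/side0.npz")
for P in(list(o+a*.1)+[.072],list(o+a*-.105)+[.148],[.436,.311,.026]): print(proj(P,s["K"],s["V"]).round(1))
im=cv2.imread("pics/side0.png")[235:375,285:385]; cv2.imwrite("pics/crop2.png",cv2.resize(im,None,fx=4.2,fy=4.2,interpolation=cv2.INTER_CUBIC))
tin=cast([(338,300)],.017,K,V);print("tin",tin)
from scipy.spatial.transform import Rotation
for p,y in(((.481,.315,.2),4.7),((.481,.315,.2),184.7),((.391,.307,.2),4.7),((.391,.307,.2),184.7),((.5,.13,.2),yaw),((.5,.13,.2),yaw+180),((.53,-.16,.2),yaw+90),((.53,-.16,.2),yaw-90)):
    q=kinematics.solve_ik(p,down(np.radians(y))); print(p,round(y),None if q is None else np.round(q,2))
E
```

```text
red [ 0.54776945 -0.21492115] nose [0.51141848 0.07236794] len 0.2895797120863769 want .288 end [ 0.55262647 -0.26396523] 0.04928399842034963 want .049
yaw 97.21136972803464 origin [ 0.52693146 -0.05023424] outlet [0.51437845 0.04897474] grip [ 0.53969992 -0.15998803] gate 0.005488445700563449 lat 0.0011099459325973563
[[307.5 259.9]]
[[339.2 292.2]]
[[262.6 220.2]]
tin [[0.40095688 0.00713246]]
(0.481, 0.315, 0.2) 5 [ 0.58  0.33  1.79 -0.    1.03  2.07]
(0.481, 0.315, 0.2) 185 [ 0.58  0.33  1.79 -0.    1.03 -1.08]
(0.391, 0.307, 0.2) 5 [ 0.66  0.21  1.95 -0.    0.98  2.15]
(0.391, 0.307, 0.2) 185 [ 0.66  0.21  1.95 -0.    0.98 -0.99]
(0.5, 0.13, 0.2) 97 [ 0.25  0.24  1.91 -0.    0.99  0.13]
(0.5, 0.13, 0.2) 277 [ 0.25  0.24  1.91 -0.    0.99 -3.02]
(0.53, -0.16, 0.2) 187 [-0.3   0.3   1.83 -0.    1.01 -1.99]
(0.53, -0.16, 0.2) 7 [-0.3   0.3   1.83 -0.    1.01  1.15]<stdin>:11: DeprecationWarning: Arrays of 2-dimensional vectors are deprecated. Use arrays of 3-dimensional vectors instead. (deprecated in NumPy 2.0)
```

View pics/crop2.png

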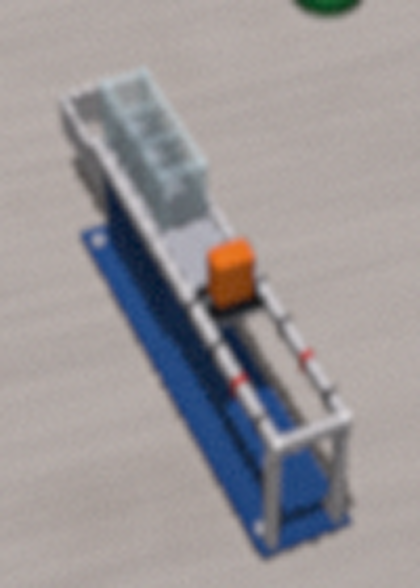

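```bash
cat >> h.py <<'E'
YAW=np.radians(97.21); A=np.array([np.cos(YAW),np.sin(YAW)]); O=np.array([.5269,-.0502])
def D(x,z): return [*(O+A*x),z]
E
python3 - <<'E'
from h import *
t=np.radians(4.7); c=np.array([.436,.311]); g=c+.045*np.array([np.cos(t),np.sin(t)])
print(get_obs()["gripper_width"],bot.tcp_to_tips)
bot.reach([*g,.10],down(t))
im,K,V=shot("wrist","w1")
shot("top","t1")
bot.servo_line([*g,.020],velocity=.1)
hand.move_gripper(.05,30)
o=get_obs();print(o["time_s"],o["gripper_width"],o["grip_force"],o["wrist_force"],o["position"],bot.tcp_to_tips)
bot.servo_line([*g,.070],velocity=.12)
o=get_obs();print(o["time_s"],o["gripper_width"],o["grip_force"],o["wrist_force"])
im,K,V=shot("wrist","w2")
E
```

```text
0.0854850046801825 0.017
4.75 0.059422446576761837 32.63090193271637 [-1.19485103 -1.21707796  6.47839926] [0.4812552  0.31497827 0.02077219] 0.017
5.3167 0.05937590074588545 32.5039941072464 [ 0.85233513  0.32562074 -1.11626172]
```

View pics/w2.png

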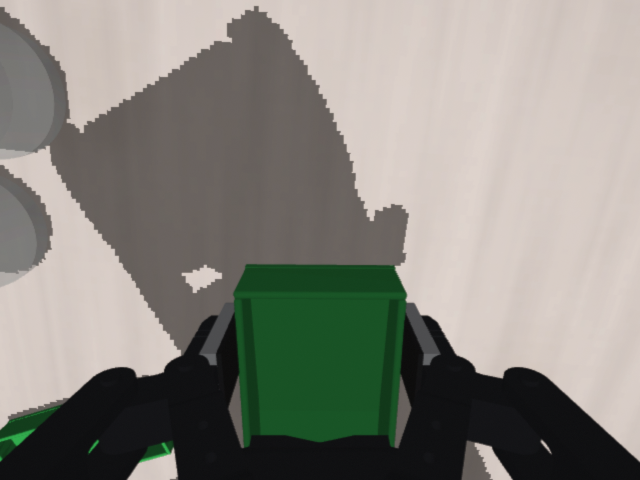

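The dish is held square and level between the pads, with its end rim at rows 265–297. Now I'll carry it under the spout.

```bash
python3 - <<'E'
from h import *
q=down(YAW)
bot.reach(D(.275,.07),q)
bot.servo_line(D(.275,.027),velocity=.1)
bot.servo_line(D(.180,.026),velocity=.08)
bot.servo_line(D(.180,.0215),velocity=.03)
o=get_obs();print(o["time_s"],o["wrist_force"],o["position"],D(.18,0))
hand.move_gripper(.083); bot.dwell(.2)
bot.servo_line(D(.182,.10),velocity=.12)
print(get_obs()["time_s"])
bot.reach(D(.26,.20),q)
im,K,V=shot("top","t3"); shot("wrist","w3")
for c in blobs(im,(45,120,40),(80,255,255),40)[:4]:
    w=cast(c[:,0],.026,K,V); b=cv2.boxPoints(cv2.minAreaRect((w*1000).astype(np.float32)))/1000-O
    print("disp frame corners",np.c_[b@A,b@[-A[1],A[0]]].round(3).tolist())
print(get_obs()["time_s"])
cv2.imwrite("pics/c3.png",np.vstack([cv2.resize(im[190:280,230:470],None,fx=2.5,fy=2.5),cv2.resize(cv2.imread("pics/w3.png"),(600,350))]))
E
```

```text
9.15 [-0.09974894 -1.50250415 -1.01075728] [0.50403651 0.12854755 0.02119846] [np.float64(0.50430885009962), np.float64(0.12837670605702906), 0]
10.525
disp frame corners [[0.201, 0.027], [0.063, 0.028], [0.063, -0.03], [0.201, -0.03]]
disp frame corners [[0.55, 0.129], [0.458, 0.102], [0.469, 0.064], [0.561, 0.091]]
disp frame corners [[0.189, -0.199], [0.182, -0.249], [0.231, -0.256], [0.238, -0.207]]
disp frame corners [[0.088, 0.008], [0.086, -0.007], [0.113, -0.011], [0.115, 0.004]]
11.2
```

View pics/c3.png

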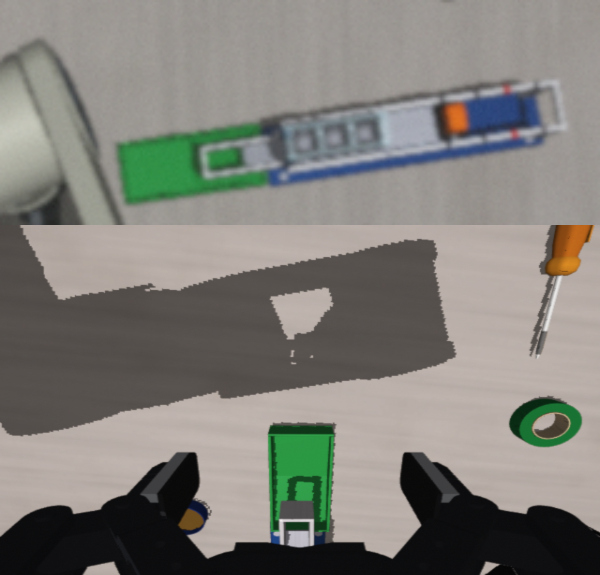

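The dish stands centred under the spout, covering dispenser x 0.063–0.201 and lateral −0.03 to +0.027, and is let go. Next I'll grip the handle and push it to the shut stop to zero it.

```bash
python3 - <<'E'
from h import *
q=down(YAW-np.pi/2)
bot.reach(D(.10,.28),q)
hand.move_gripper(.055)
bot.reach(D(-.1105,.21),q)
shot("wrist","w4")
bot.servo_line(D(-.1105,.139),velocity=.1)
f=lambda:(lambda o:(round(o["time_s"],2),round(float((np.array(o["position"][:2])-O)@A),4),round(float(np.array(o["wrist_force"])[:2]@A),1),round(o["gripper_width"],4),round(o["grip_force"],1),np.round(o["wrist_force"],1)))(get_obs())
print(f())
hand.move_gripper(0.0,60); print(f())
x=-.1105
for i in range(10):
    x+=.0015; bot.servo_line(D(x,.139),velocity=.02); r=f(); print(r)
    if r[2]<-25: break
bot.dwell(.2); print(f())
E
```

```text
(14.55, -0.1106, -0.1, 0.055, 0.0, array([-1.3, -0.2,  0.1]))
(14.97, -0.1105, 1.2, 0.0171, 58.7, array([-1.9,  1. ,  6.2]))
(15.22, -0.1099, -4.4, 0.017, 58.9, array([-1.9, -4.6,  5.2]))
(15.47, -0.1087, -7.0, 0.0171, 58.9, array([-0.6, -7.1,  5.8]))
(15.72, -0.1073, -6.8, 0.0167, 58.9, array([-1.3, -7.1,  4.9]))
(15.97, -0.1058, -7.2, 0.017, 58.9, array([-2.2, -7.5,  5.2]))
(16.23, -0.1048, -8.9, 0.017, 59.0, array([-1.7, -9.2,  5. ]))
(16.48, -0.1046, -17.4, 0.017, 59.1, array([ -1.3, -17.7,   3.1]))
(16.73, -0.1045, -26.4, 0.0169, 59.2, array([ -1.8, -26.8,   2. ]))
(16.93, -0.1045, -25.3, 0.0174, 59.2, array([ -1.4, -25.7,   1.8]))
```

The stop is at x ≈ −0.1047, as expected (−0.105). Now I'll pull 61 mm.

```bash
python3 - <<'E'
from h import *
p=lambda:print(round(get_obs()["time_s"],2),((np.array(get_obs()["position"][:2])-O)@A).round(4),get_obs()["wrist_force"].round(1) if hasattr(get_obs()["wrist_force"],'round') else get_obs()["wrist_force"])
bot.servo_line(D(-.1660,.139),velocity=.04); p()
bot.dwell(1.5); p()
shot("top","t5");im,_,_=shot("side","s5")
t=cv2.imread("pics/t5.png")
cv2.imwrite("pics/c5.png",np.vstack([cv2.resize(t[190:280,230:470],(720,270)),cv2.resize(im[180:380,180:420],(360,300)).repeat(2,1)]))
E
```

```text
18.73 -0.1649 [-0.3  6.7  7.6]
20.23 -0.1649 [-0.5  7.1  8.4]
```

View pics/c5.png

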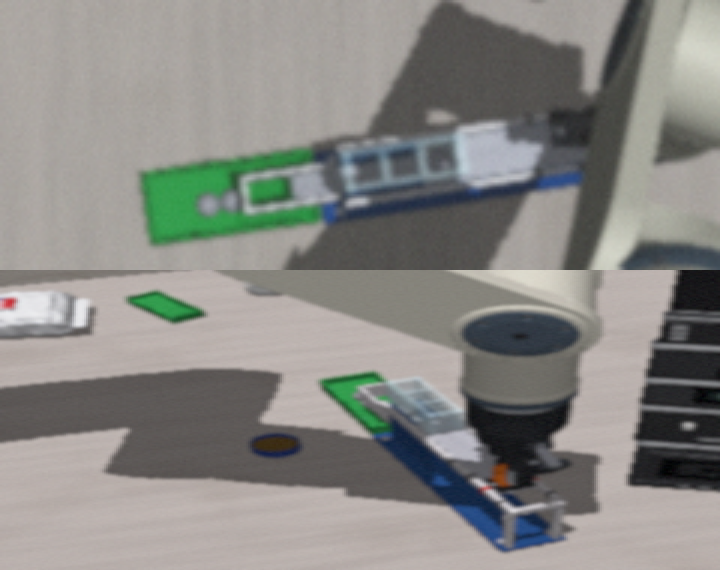

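Two balls lie in the dish at crop (210,205) and (230,200), and the gate reads about 60 mm. Now I'll push it shut and release.

```bash
python3 - <<'E'
from h import *
p=lambda:print(round(get_obs()["time_s"],2),((np.array(get_obs()["position"][:2])-O)@A).round(4),get_obs()["wrist_force"])
bot.servo_line(D(-.108,.139),velocity=.04); p()
bot.servo_line(D(-.1015,.139),velocity=.015); p()
hand.move_gripper(.05); p()
bot.servo_line(D(-.1045,.139),velocity=.03)
bot.servo_line(D(-.1045,.24),velocity=.12)
bot.reach([.30,-.50,.30],down(YAW-np.pi/2)); bot.dwell(.5); p()
t,K,V=shot("top","t6");im,_,_=shot("side")
b=[c for c in blobs(t,(3,150,120),(18,255,255),15)]
for c in b: 
    w=cast([np.array(cv2.minAreaRect(c)[0])],.148,K,V)[0]-O; print("orange",(w@A).round(4),(w@[-A[1],A[0]]).round(4))
cv2.imwrite("pics/c6.png",np.vstack([cv2.resize(t[190:280,230:470],(720,270)),cv2.resize(im[180:380,180:480],(720,320))]))
E
```

```text
21.93 -0.1093 [-1.37404804 -7.28656243  4.84102371]
22.51 -0.1047 [ -1.94043303 -18.28165555   3.87622787]
22.93 -0.1012 [ 0.56865217 -0.09067973  0.16805665]
26.23 -0.4177 [0.2013212  0.59541084 0.16917405]
orange 0.3893 -0.1796
orange -0.1022 0.0018
```

View pics/c6.png

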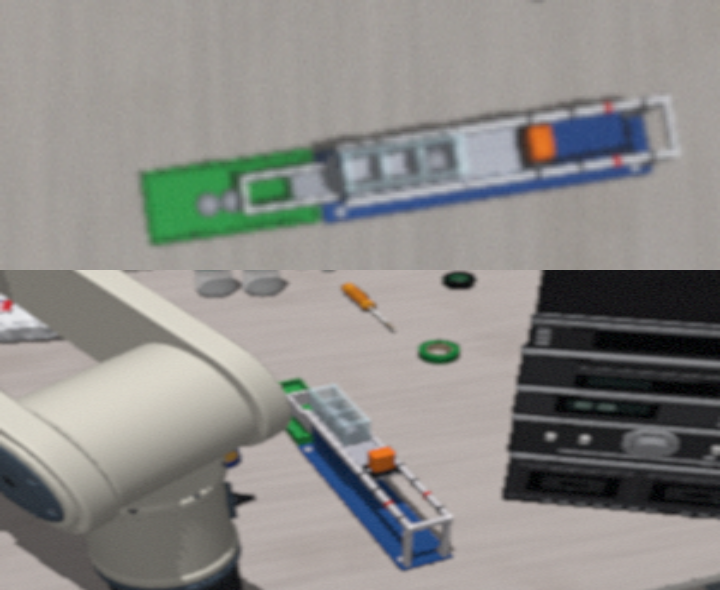

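The grip is back at the shut position (−0.102), the two balls are in the dish at crop (208,205) and (230,201), and the arm is clear of everything.

```bash
python3 -c "
from workcell import hand_in
print(hand_in())"
```

```text
the job is handed in; nothing more can be done
None
```

I handed the job in at about 26 s: the dish is under the spout holding two balls and the gate is pushed to its shut stop after stopping at the red mark; I saw no third ball in the dish but did not check it in its cell, and no verdict came back.

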